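# Set up the fold-down plating shelf of a kitchen pass station

## Task

Set up the fold-down shelf on the front of the small grey pass station: first pull both slide-out supports, left and right, fully out, then fold the flap down gently so that it lies level on the two of them. Leave the drawer between the supports shut, and leave the pitcher, squeeze bottle and bowl where they stand.

Things in the scene. Friction and masses are not known exactly. Their poses are not given: they have to be found in the camera images.
- station: Grey pass station fixed on the counter: deck 180 deep (x), 300 wide (y), 98 high, with set-back pigeonholes on it (x -50 to +90, top at z 180, clear above). Origin: centre of the underside, z up; the front face (x = -90) looks along its own -x, to the robot; +y is the side of the left support (robot's left). Flap hinge line: along y at x -90, z 100.
- support_left_pull (a point): Left support (station y +95): light wooden bar, top at z 99, slides out along station -x by 110 to a stop, 2 N friction, stays where left. A pull 16 wide (y), 24 high sticks out 55 from its front: pinch it from above. This point: centre of the pull, 12 behind its tip; at station x -135, z 70 when fully in (may start up to 15 out), and moves with it.
- support_right_pull (a point): Same point on the pull of the right support (station y -95), in all else like the left one: x -135, z 70 in the station frame when fully in, x -245 when fully out.
- flap (a joint): Wooden flap, steel edge band, 12 thick, 260 wide, from 8 to 168 off the hinge line. Rad: 0 closed, leaning back; 0.262 upright; 1.833 level; would sag to 2.14 unsupported. Closed, its edge is at station x -47 to -35, z 262, with free space behind for a fingertip to push it forward, then down. Damped hinge: stays put when steep, sinks slowly when nearer level. Level, its top is at z 112.
- drawer (a joint): White-fronted drawer in the middle of the deck, between and below the supports, with a flat wooden pull 60 wide, 10 high, sticking out 29 at z = 45. Metres; 0: shut, grows as it opens (to 0.10). To be left shut.
- pitcher: Bystander: steel pitcher, 100 across, 140 high, with a side handle reaching 80 from its axis; origin at the centre of its underside. It stands beside the station.
- squeeze_bottle: Bystander: yellow squeeze bottle, 64 across, 150 high; origin at the centre of its underside. It stands beside the station.
- bowl: Bystander: white ceramic bowl, 120 across, 50 high; origin at the centre of its underside. It stands beside the station.

How it is judged:
On the way, in this order (a step that is already met when the one before it is completed fails the run):
1. both supports are pulled out while the flap is still up (x of each of support_left_pull, support_right_pull in the frame of station below -0.22 m and value of joint flap below 0.7 rad), for 0.1 s.
2. the flap lies level on both supports (x of each of support_left_pull, support_right_pull in the frame of station below -0.22 m and value of joint flap between 1.7 and 1.95 rad), for 0.2 s.
At the end, for the whole second after the job is handed in: Both supports are at least 85 mm out of their 110 mm, the flap lies still and level on them (within about 7 degrees), the drawer is shut (within 15 mm) and the pitcher, bottle and bowl stand within 30 mm of where they were, upright within 15 degrees (all of step 2 and velocity of joint flap between -0.05 and 0.05 rad/s and value of joint drawer below 0.015 m and distance of each of pitcher, squeeze_bottle, bowl from where it was at the start of the episode below 0.03 m and angle between each of pitcher, squeeze_bottle, bowl's own z axis and vertical below 0.26 rad); the robot touches nothing.
It fails at once if the flap is folded forward past 50 degrees from closed before both supports are out (not (x of each of support_left_pull, support_right_pull in the frame of station below -0.22 m) and value of joint flap above 0.9 rad).
It fails at once if the flap is slammed (faster than 2.5 rad/s) (velocity of joint flap above 2.5 rad/s).
It fails at once if the drawer is pulled open (more than 25 mm) (value of joint drawer above 0.025 m).
It fails at once if a bystander is knocked over or moved by more than 40 mm (distance of any of pitcher, squeeze_bottle, bowl from where it was at the start of the episode above 0.04 m or angle between any of pitcher, squeeze_bottle, bowl's own z axis and vertical above 0.5 rad).
It also fails if it takes over 64 s, if anything falls off the work surface, if the arm or the gripper's body presses on something with over 40 N, if the wrist force passes 120 N, or if a joint passes its speed limit or range.

## Robot

A 6-joint arm with a two-finger parallel gripper is mounted at the origin on the work surface. World frame = base frame: x ahead of the robot, y to its left, z up, the work surface at z = 0. Lengths are in m, angles in rad, forces in N, time in s.
With the tool pointing down it reaches from about 0.35 to 0.875 m from the base axis. Payload 4.2 kg.
Tool frame: the origin (TCP) lies on the front face of the gripper's body, between the roots of the fingers; the fingertips stand 70 mm ahead of it and the grasp point (between the pads) lies bot.grasp_offset ahead of it (bot.grasp_offset is the distance from the TCP to the grasp point, in m); z points along the fingers, y is the direction in which the jaws open and shut (so a half turn about z gives the same grasp; the last joint's range is limited). The gripper opens to 87 mm and grips with 3 to 60 N. Pads are 19 mm wide; open, the fingers measure 117 mm over their backs; the gripper's body (75 mm by 190 mm) begins 51 mm behind the grasp point.
Start: joints at [1.499, 0.385, 0.008, 0, -1.194, -0.259], TCP at [0.203, 0.591, 0.292] pointing down, gripper open.
Joint ranges: [-3.14, 3.14], [-1.21, 2.06], [-1.07, 1.41], [-3.16, 2.05], [-2.99, -0.16], [-3.1, 3.1]. Speed limits (rad/s): [2.79, 2.79, 3.14, 3.14, 3.14, 3.14].

## Interface

Orientations are given as [roll, pitch, yaw] about the fixed x, y, z axes, in that order (R = Rz(yaw) Ry(pitch) Rx(roll)).
In Python, from plant import telemetry, cams, ticket, bot gives the robot as it stands.
- The arm moves only by the shell command python3 -m crank 'ROWS' [FORCE]. ROWS is JSON, a list of rows, each a list of 5 numbers: the finger opening in m, from 0 to 0.087, then the shift along the tool's x, y, z in m, then the turn about the tool's z in degrees. In form: [[fingers, tx, ty, tz, turn], ...]. A call has exactly 10 rows; each row shifts and turns the commanded pose from where the row before left it, along the tool's axes as they then stand; what a row does not reach is not made up. A row lasts 1/8 s, in which the tool goes at most 62.5 mm and 10.7 degrees, less where a joint would pass 70% of its speed; a pose out of reach is approached as far as the arm can. A call with a gripper value outside its range is refused whole. The fingers move at their own pace and stop on an object; FORCE is the grip in N (left out, the last holds). Time passes only in rows, so rows that do not move let the fingers close, or fill a call up. It gives the time, the measured TCP pose, the force and the opening at its end, in the units of the state.
- telemetry.read_state(): the state, without advancing time (a new reading comes with each control period).
- cams.snapshot(name): name is "scene" or "top" or "wrist"; returns a dict with "pixels" (420x560x3 uint8, red, green, blue), "fx", "fy", "cx", "cy" (pixels), "dist" ([k1, k2, p1, p2, k3] as OpenCV has them; the pictures are not rectified), "pose" (4x4, takes a point from camera to world coordinates). Camera axes: x right, y down, z forward; pixel columns grow to the right and rows downward; lengths in m; the calibration is good to about 2 mm. A picture is of the moment at which its call begins. There is no depth.
- ticket.finish_job(): hands the job in, once; it reports no verdict.
The state is a dict: "clock": time; "qpos": joint angles; "joint_velocities": joint speeds; "tau": joint torques, N m; "eef_pos": TCP position; "tcp_rot": TCP orientation; "contact_force": force on the tool from outside, world axes, zero at the start; "moment": the same for the moment, N m; "width": opening from 0.0 (shut) to 1.0 (fully open).
Only numpy, scipy, OpenCV 4.12 (cv2) and the standard library are available. Lean on these libraries where they do the work, as an engineer would, in place of code of your own. Each camera call takes 0.05 s, during which the arm holds its last target. There are 200 camera calls.

## Working session

There is one attempt and no reset: what is moved stays moved. The work goes in short steps, Python scripts to look and compute and a shell command to move; the robot and the scene stay as the last step left them, time stands still between calls to the robot, and variables do not carry over. Pictures are saved under pics/ and viewed, about 8 in all and at most 12, crops included, and the job is handed in when it is done.

```bash
mkdir -p pics
python3 - <<'E'
from plant import telemetry,cams,bot
import cv2,numpy as np
s=telemetry.read_state()
print({k:np.round(v,3).tolist() for k,v in s.items()},bot.grasp_offset)
for n in("scene","top"):
    d=cams.snapshot(n);cv2.imwrite(f"pics/{n}0.png",d["pixels"][:,:,::-1])
    np.savez(f"pics/{n}0.npz",**{k:np.array(v) for k,v in d.items()})
    print(n,d["fx"],d["fy"],d["cx"],d["cy"],d["dist"],np.round(d["pose"],4).tolist())
E
```

```text
{'clock': 0.0, 'qpos': [1.499, 0.386, 0.007, -0.001, -1.194, -0.259], 'joint_velocities': [0.001, -0.001, -0.001, -0.001, -0.001, -0.001], 'tau': [-0.001, -39.067, 18.74, 4.22, 0.011, -0.0], 'eef_pos': [0.203, 0.591, 0.291], 'tcp_rot': [3.139, -0.0, -0.331], 'contact_force': [-1.053, -0.651, 0.152], 'moment': [0.01, -0.004, 0.037], 'width': 0.996} 0.051
scene 480.63258627889866 480.63258627889866 280.2905588178371 207.04485512027057 [0.02516574 0.         0.         0.         0.        ] [[0.9767, -0.1373, 0.1648, 0.3643], [-0.2145, -0.6169, 0.7572, -0.9279], [-0.0023, -0.7749, -0.632, 0.8885], [0.0, 0.0, 0.0, 1.0]]
top 428.72764294055554 428.72764294055554 277.14950859351177 211.94465240737878 [-0.09151901  0.          0.          0.          0.        ] [[0.011, -0.9831, 0.1825, 0.4022], [-0.9999, -0.0121, -0.0052, 0.0124], [0.0074, -0.1824, -0.9832, 1.0622], [0.0, 0.0, 0.0, 1.0]]
```

View pics/scene0.png

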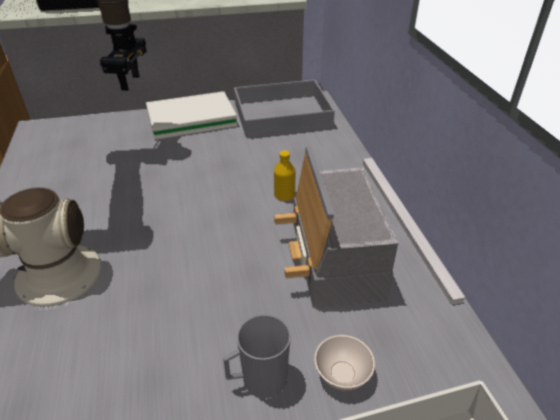

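View pics/top0.png

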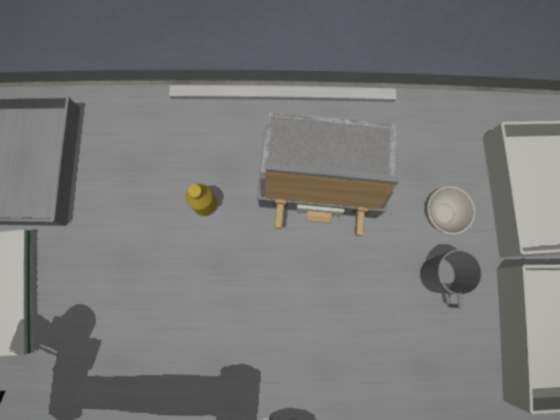

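The top view shows the station around (325,170), with the left pull near (281,214), the right pull near (361,221), the bottle at (200,197), the bowl at (450,210) and the pitcher at (460,272). I'll enlarge the front area next.

Run:
```python
import cv2,numpy as np
a=cv2.imread("pics/top0.png")[105:245,255:405]
b=cv2.imread("pics/scene0.png")[145:285,262:402]
a=cv2.resize(a,None,fx=4,fy=4,interpolation=cv2.INTER_CUBIC)
cv2.imwrite("pics/c1.png",a)
cv2.imwrite("pics/c2.png",cv2.resize(b,None,fx=4,fy=4,interpolation=cv2.INTER_CUBIC))
```

```text
(no output)
```

View pics/c1.png

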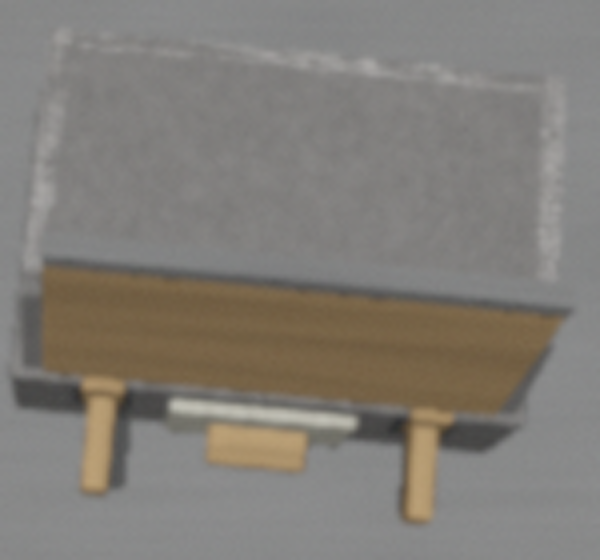

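View pics/c2.png

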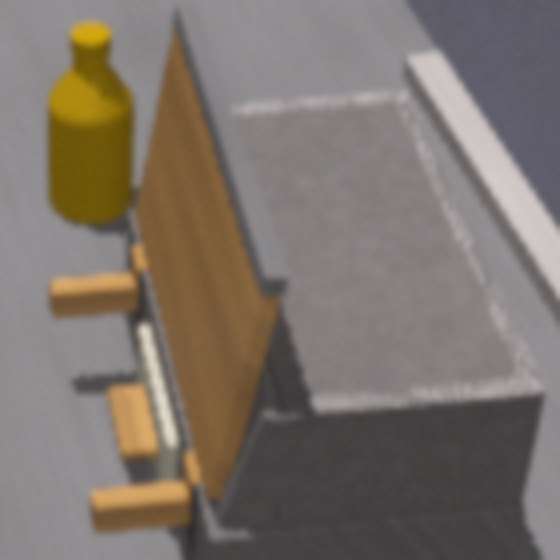

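```bash
cat > h.py <<'E'
import cv2,numpy as np
def ray(d,u,v):
    K=np.array([[d["fx"],0,d["cx"]],[0,d["fy"],d["cy"]],[0,0,1]],float)
    p=cv2.undistortPoints(np.array([[[u,v]]],float),K,np.array(d["dist"],float))[0,0]
    T=np.array(d["pose"]);return T[:3,3],T[:3,:3]@[p[0],p[1],1]
def at(d,u,v,z):
    o,r=ray(d,u,v);return o+r*(z-o[2])/r[2]
def proj(d,P):
    K=np.array([[d["fx"],0,d["cx"]],[0,d["fy"],d["cy"]],[0,0,1]],float)
    T=np.linalg.inv(np.array(d["pose"]));q=cv2.projectPoints(np.atleast_2d(P).astype(float),cv2.Rodrigues(T[:3,:3])[0],T[:3,3],K,np.array(d["dist"],float))[0];return q[:,0]
E
python3 - <<'E'
from h import *
t=dict(np.load("pics/top0.npz"));s=dict(np.load("pics/scene0.npz"))
for n,U,V,z in[("tipL",94,487,.082),("tipR",418,517,.082),("rootL",103,392,.082),("rootR",427,424,.082),("deckFL",15,374,.098),("deckFR",523,414,.098),("pigBL",62,36,.18),("pigBR",562,82,.18),("flapL",45,262,.262),("flapR",570,312,.262)]:
    print("top",n,at(t,255+U/4-.4,105+V/4-.4,z).round(4))
for n,U,V,z in[("tipL",51,283,.082),("tipR",92,493,.082),("pigBR",543,388,.18),("pigBL",402,93,.18),("flapL",177,10,.262),("flapR",285,283,.262)]:
    print("scene",n,at(s,262+U/4-.4,145+V/4-.4,z).round(4))
for n,u,v,z in[("bottle top",195,190,.15),("bowl rim",451,210,.05),("pitcher rim",460,272,.14)]:
    print(n,at(t,u,v,z).round(3))
E
```

```text
top tipL [0.5503 0.0046 0.082 ]
top tipR [ 0.5349 -0.1831  0.082 ]
top rootL [ 6.064e-01 -1.000e-04  8.200e-02]
top rootR [ 0.5897 -0.1897  0.082 ]
top deckFL [0.613  0.0509 0.098 ]
top deckFR [ 0.5932 -0.2425  0.098 ]
top pigBL [0.7854 0.0256 0.18  ]
top pigBR [ 0.7638 -0.2502  0.18  ]
top flapL [0.6328 0.0309 0.262 ]
top flapR [ 0.6115 -0.2242  0.262 ]
scene tipL [0.5522 0.0083 0.082 ]
scene tipR [ 0.5369 -0.1797  0.082 ]
scene pigBR [ 0.7683 -0.2477  0.18  ]
scene pigBL [0.7901 0.0316 0.18  ]
scene flapL [0.6379 0.0345 0.262 ]
scene flapR [ 0.6255 -0.2263  0.262 ]
bottle top [0.618 0.188 0.15 ]
bowl rim [ 0.6   -0.419  0.05 ]
pitcher rim [ 0.445 -0.393  0.14 ]
```

```bash
python3 -m crank '[[0.087,0,0,0,-7.2],[0.087,0,0,0,-7.2],[0.087,0.03,0.05,0,0],[0.087,0.03,0.05,0,0],[0.087,0.03,0.05,0,0],[0.087,0.03,0.05,0,0],[0.087,0.03,0.05,0,0],[0.087,0.03,0.05,0,0],[0.087,0.03,0.05,0,0],[0.087,0.03,0.05,0,0]]' 10
cat >> h.py <<'E'
O=np.array([.691,-.101]);YAW=-.079
def st():
    from plant import telemetry
    s=telemetry.read_state();c,n=np.cos(YAW),np.sin(YAW)
    p=np.array(s["eef_pos"]);d=p[:2]-O
    print("t",round(float(s["clock"]),2),"station xyz",np.round([c*d[0]+n*d[1],-n*d[0]+c*d[1],p[2]],4),"rot",np.round(s["tcp_rot"],3),"F",np.round(s["contact_force"],1),"w",round(float(s["width"]),3))
E
python3 -c "from h import *;st()"
```

```text
clock: 1.35
eef_pos: [0.4107, 0.1715, 0.2922]
tcp_rot: [-3.141, -0.0, -0.079]
contact_force: [1.4, -0.3, 0.3]
width: 1.002
t 1.35 station xyz [-0.3009  0.2495  0.2922] rot [-3.141 -0.    -0.079] F [ 1.4 -0.3  0.3] w 1.002
```

```bash
python3 -m crank '[[0.087,0.041,0.0386,0,0],[0.087,0.041,0.0386,0,0],[0.087,0.041,0.0386,0,0],[0.087,0.041,0.0386,0,0],[0.06,0,0,0.03,0],[0.06,0,0,0.03,0],[0.06,0,0,0.02,0],[0.06,0,0,0,0],[0.06,0,0,0,0],[0.06,0,0,0,0]]'
python3 - <<'E'
from h import *;st()
from plant import cams
d=cams.snapshot("wrist");cv2.imwrite("pics/w1.png",d["pixels"][:,:,::-1])
for P in [(.564,.004,.082),(.552,.005,.082)]: print(proj(d,P).round(0))
E
```

```text
clock: 2.6
eef_pos: [0.5622, 0.0066, 0.2134]
tcp_rot: [-3.141, -0.002, -0.079]
contact_force: [-0.4, 0.0, 0.1]
width: 0.691
t 2.6 station xyz [-0.1369  0.0971  0.2134] rot [-3.141e+00 -2.000e-03 -7.900e-02] F [-0.4  0.   0.1] w 0.691
[[286. 225.]]
[[285. 243.]]
```

View pics/w1.png

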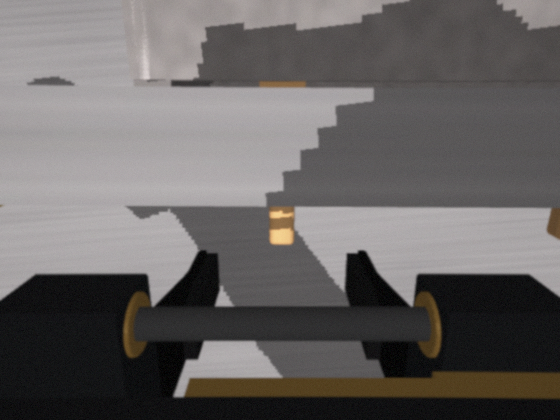

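The pull's tip is at (282,243) against a predicted (285,243), so the lateral error is within 2 mm. Before going down I'll check where the camera sits relative to the flap.

```bash
python3 - <<'E'
from h import *
from plant import cams
d=cams.snapshot("wrist");print(np.round(d["pose"],3).tolist())
E
python3 -m crank '[[0.06,0,0,0.02,0],[0.06,0,0,0.02,0],[0.06,0,0,0.02,0],[0.06,0,0,0.02,0],[0.06,0,0,0.012,0],[0.06,0,0,0,0],[0,0,0,0,0],[0,0,0,0,0],[0,0,0,0,0],[0,0,0,0,0]]' 20; python3 -c "from h import *;st()"
```

```text
[[-0.079, -0.952, -0.297, 0.645], [-0.997, 0.075, 0.023, -0.0], [0.0, 0.298, -0.955, 0.304], [0.0, 0.0, 0.0, 1.0]]
clock: 3.95
eef_pos: [0.5618, 0.0064, 0.1205]
tcp_rot: [-3.141, -0.001, -0.08]
contact_force: [0.5, -0.2, -0.4]
width: 0.322
t 3.95 station xyz [-0.1373  0.0968  0.1205] rot [-3.141e+00 -1.000e-03 -8.000e-02] F [ 0.5 -0.2 -0.4] w 0.322
```

```bash
python3 -m crank '[[0,0,0,0,0],[0,0,0,0,0],[0,0,0,0,0],[0,-0.008,0,0,0],[0,-0.014,0,0,0],[0,-0.018,0,0,0],[0,-0.018,0,0,0],[0,-0.018,0,0,0],[0,-0.014,0,0,0],[0,-0.008,0,0,0]]' 20; python3 -c "from h import *;st()"
python3 -m crank '[[0,-0.006,0,0,0],[0,-0.005,0,0,0],[0,-0.003,0,0,0],[0,0,0,0,0],[0.06,0,0,0,0],[0.06,0,0,0,0],[0.06,0,0,0,0],[0.06,0,0,0,0],[0.06,0,0,0,0],[0.06,0,0,0,0]]' 20; python3 -c "from h import *;st()"
```

```text
clock: 5.2
eef_pos: [0.4634, 0.0151, 0.1203]
tcp_rot: [-3.14, -0.002, -0.079]
contact_force: [1.9, 7.2, -4.6]
width: 0.186
t 5.2 station xyz [-0.236   0.0978  0.1203] rot [-3.14e+00 -2.00e-03 -7.90e-02] F [ 1.9  7.2 -4.6] w 0.186
clock: 6.45
eef_pos: [0.45, 0.0152, 0.1202]
tcp_rot: [3.141, 0.0, -0.079]
contact_force: [0.5, -0.2, -0.5]
width: 0.675
t 6.45 station xyz [-0.2495  0.0969  0.1202] rot [ 3.141  0.    -0.079] F [ 0.5 -0.2 -0.5] w 0.675
```

```bash
python3 -m crank '[[0.06,0,0,-0.035,0],[0.06,0,0,-0.035,0],[0.06,0.02,0.045,0,0],[0.06,0.025,0.05,0,0],[0.06,0.035,0.05,0,0],[0.06,0.032,0.046,0,0],[0.06,0,0,0,0],[0.06,0,0,0,0],[0.06,0,0,0,0],[0.06,0,0,0,0]]' 20
python3 - <<'E'
from h import *;st()
from plant import cams
d=cams.snapshot("scene");cv2.imwrite("pics/s2.png",cv2.resize(d["pixels"][130:290,180:392,::-1],None,fx=3.5,fy=3.5,interpolation=cv2.INTER_CUBIC))
E
```

```text
clock: 7.7
eef_pos: [0.5463, -0.183, 0.1906]
tcp_rot: [-3.142, -0.0, -0.078]
contact_force: [0.1, -0.6, 0.2]
width: 0.689
t 7.7 station xyz [-0.1378 -0.0931  0.1906] rot [-3.142 -0.    -0.078] F [ 0.1 -0.6  0.2] w 0.689
```

View pics/s2.png

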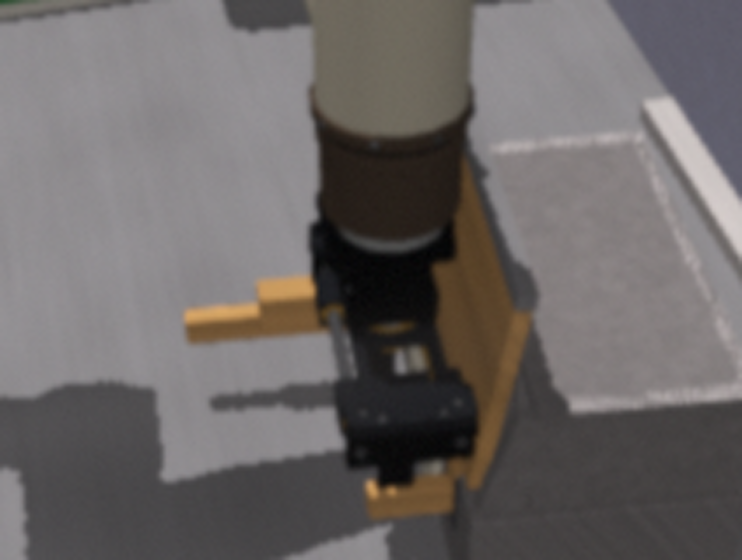

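The left support is out, with its tip at crop (187,325), and the gripper is centred over the right pull at (410,495).

```bash
python3 -m crank '[[0.06,0,0,0.02,0],[0.06,0,0,0.025,0],[0.06,0,0,0.015,0],[0.06,0,0,0.01,0],[0.06,0,0,0,0],[0,0,0,0,0],[0,0,0,0,0],[0,0,0,0,0],[0,0,0,0,0],[0,0,0,0,0]]' 20
python3 -m crank '[[0,0,0,0,0],[0,0,0,0,0],[0,0,0,0,0],[0,-0.008,0,0,0],[0,-0.014,0,0,0],[0,-0.018,0,0,0],[0,-0.018,0,0,0],[0,-0.018,0,0,0],[0,-0.014,0,0,0],[0,-0.008,0,0,0]]' 20; python3 -c "from h import *;st()"
python3 -m crank '[[0,-0.006,0,0,0],[0,-0.005,0,0,0],[0,-0.003,0,0,0],[0,0,0,0,0],[0.06,0,0,0,0],[0.06,0,0,0,0],[0.06,0,0,0,0],[0.06,0,0,0,0],[0.06,0,0,-0.03,0],[0.06,0,0,-0.04,0]]' 20; python3 -c "from h import *;st()"
```

```text
clock: 9.0
eef_pos: [0.5465, -0.1838, 0.1203]
tcp_rot: [-3.141, -0.0, -0.08]
contact_force: [0.4, 15.5, 4.3]
width: 0.205
clock: 10.25
eef_pos: [0.4497, -0.1746, 0.1203]
tcp_rot: [-3.139, -0.004, -0.08]
contact_force: [3.0, 10.1, -1.2]
width: 0.183
t 10.25 station xyz [-0.2348 -0.0924  0.1203] rot [-3.139 -0.004 -0.08 ] F [ 3.  10.1 -1.2] w 0.183
clock: 11.5
eef_pos: [0.4341, -0.1753, 0.1902]
tcp_rot: [3.141, 0.003, -0.08]
contact_force: [1.4, -0.1, 0.0]
width: 0.676
t 11.5 station xyz [-0.2503 -0.0943  0.1902] rot [ 3.141e+00  3.000e-03 -8.000e-02] F [ 1.4 -0.1  0. ] w 0.676
```

```bash
python3 -m crank '[[0,0,0,-0.057,0],[0,0,0,-0.057,0],[0,0,0,-0.057,0],[0,0.048,-0.019,0,0],[0,0.048,-0.019,0,0],[0,0.048,-0.019,0,0],[0,0.048,-0.019,0,0],[0,0.048,-0.019,0,0],[0,0,0,0,0],[0,0,0,0,0]]' 20
python3 - <<'E'
from h import *;st()
from plant import cams
d=cams.snapshot("scene");cv2.imwrite("pics/s3.png",cv2.resize(d["pixels"][60:290,150:410,::-1],None,fx=2.5,fy=2.5,interpolation=cv2.INTER_CUBIC))
E
```

```text
clock: 12.75
eef_pos: [0.6813, -0.0997, 0.3605]
tcp_rot: [3.141, 0.002, -0.08]
contact_force: [-0.8, 0.5, 0.3]
width: 0.005
t 12.75 station xyz [-0.0098  0.0005  0.3605] rot [ 3.141e+00  2.000e-03 -8.000e-02] F [-0.8  0.5  0.3] w 0.005
```

View pics/s3.png

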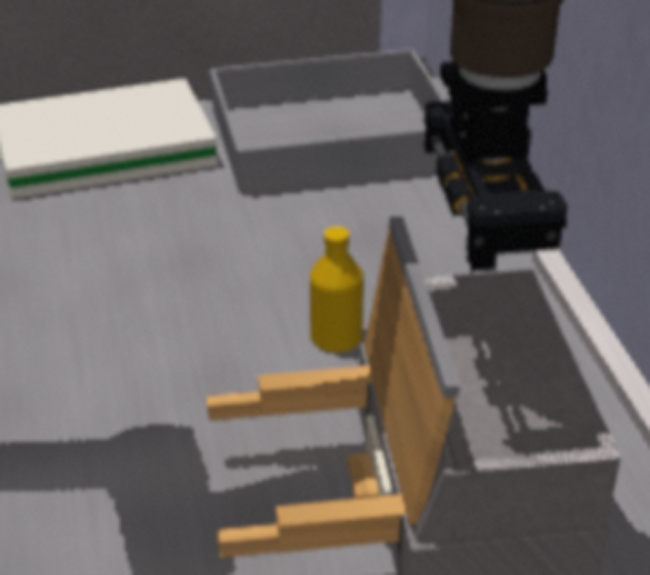

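Both supports are fully out, with tips at crop (210,405) and (222,543). The drawer is shut, and the closed fingers are behind the flap's edge. Now I'll go down and push.

```bash
python3 -m crank '[[0,0,0,0.025,0],[0,0,0,0.025,0],[0,0,0,0.02,0],[0,0,0,0,0],[0,-0.008,0,0,0],[0,-0.008,0,0,0],[0,-0.008,0,0,0],[0,-0.008,0,0,0],[0,-0.008,0,0,0],[0,-0.008,0,0,0]]' 20; python3 -c "from h import *;st()"
```

```text
clock: 14.05
eef_pos: [0.6346, -0.0957, 0.2927]
tcp_rot: [3.141, -0.005, -0.079]
contact_force: [3.5, -0.8, 3.1]
width: 0.001
t 14.05 station xyz [-0.0566  0.0009  0.2927] rot [ 3.141 -0.005 -0.079] F [ 3.5 -0.8  3.1] w 0.001
```

```bash
python3 -m crank '[[0,-0.01,0,0,0],[0,-0.01,0,0,0],[0,-0.011,0,0,0],[0,-0.011,0,0,0],[0,-0.011,0,0.001,0],[0,-0.010,0,0.002,0],[0,-0.010,0,0.005,0],[0,-0.009,0,0.005,0],[0,-0.009,0,0.006,0],[0,-0.009,0,0.006,0]]' 20; python3 -c "from h import *;st()"
python3 -m crank '[[0,-0.006,0,0.006,0],[0,-0.006,0,0.006,0],[0,-0.005,0,0.006,0],[0,-0.005,0,0.006,0],[0,-0.004,0,0.007,0],[0,-0.004,0,0.007,0],[0,-0.003,0,0.007,0],[0,-0.003,0,0.007,0],[0,0,0,0,0],[0,0,0,0,0]]' 20
python3 - <<'E'
from h import *;st()
from plant import cams
d=cams.snapshot("scene");cv2.imwrite("pics/s4.png",cv2.resize(d["pixels"][60:290,150:410,::-1],None,fx=2.5,fy=2.5,interpolation=cv2.INTER_CUBIC))
E
```

```text
clock: 15.3
eef_pos: [0.5331, -0.0878, 0.2658]
tcp_rot: [3.141, 0.001, -0.08]
contact_force: [0.6, 0.6, 1.5]
width: 0.004
t 15.3 station xyz [-0.1584  0.0007  0.2658] rot [ 3.141e+00  1.000e-03 -8.000e-02] F [0.6 0.6 1.5] w 0.004
clock: 16.55
eef_pos: [0.4985, -0.0849, 0.2143]
tcp_rot: [3.142, -0.0, -0.079]
contact_force: [-0.8, -0.1, -0.2]
width: 0.007
t 16.55 station xyz [-0.1932  0.0009  0.2143] rot [ 3.142 -0.    -0.079] F [-0.8 -0.1 -0.2] w 0.007
```

View pics/s4.png

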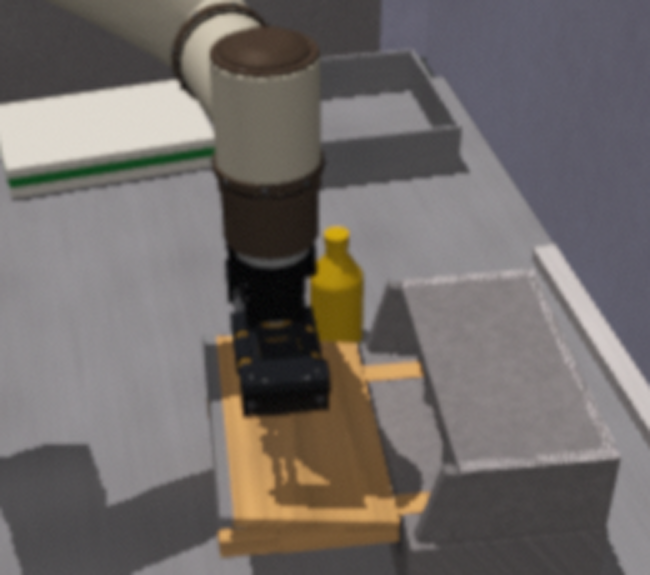

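The flap is down close to level, its near edge at crop (225–400, 525). It appears to have sunk ahead of the finger. I'll retreat and check.

```bash
python3 -m crank '[[0,0,0,-0.05,0],[0,0,0,-0.06,0],[0,-0.01,-0.06,0,0],[0,-0.01,-0.06,0,0],[0,-0.01,-0.06,0,0],[0,-0.01,-0.06,0,0],[0,0,-0.05,0,0],[0,0,0,0,0],[0,0,0,0,0],[0,0,0,0,0]]' 20
python3 - <<'E'
from h import *;st()
from plant import cams
c,n=np.cos(YAW),np.sin(YAW);W=lambda x,y,z:(O[0]+c*x-n*y,O[1]+n*x+c*y,z)
ims=[]
for k,(r0,c0) in{"scene":(130,200),"top":(110,235)}.items():
    d=cams.snapshot(k);im=np.ascontiguousarray(d["pixels"][:,:,::-1])
    z=cv2.resize(im[r0:r0+150,c0:c0+200],None,fx=4,fy=4,interpolation=cv2.INTER_CUBIC)
    for a,col in((1.833,(0,255,0)),(1.65,(0,0,255))):
        p=a-.262;q=[]
        for y in(.13,-.13):
            q.append(W(-.09-.168*np.sin(p)+.012*np.cos(p),y,.1+.168*np.cos(p)+.012*np.sin(p)))
        u=(proj(d,q)-[c0,r0])*4+1.5;cv2.line(z,*[tuple(int(v) for v in e) for e in u],col,1)
    ims.append(z[:,:400] if k=="scene" else z[:,100:])
    cv2.imwrite(f"pics/{k}5.png",z);cv2.imwrite(f"pics/{k}_full5.png",im)
cv2.imwrite("pics/both5.png",np.hstack([cv2.resize(i,None,fx=.8,fy=.8) for i in (cv2.imread("pics/scene5.png")[:,:480],cv2.imread("pics/top5.png")[:,80:580])]))
E
```

```text
clock: 17.85
eef_pos: [0.4814, 0.2064, 0.3244]
tcp_rot: [-3.142, -0.0, -0.081]
contact_force: [-0.2, 0.4, -0.4]
width: 0.002
t 17.85 station xyz [-0.2332  0.2899  0.3244] rot [-3.142 -0.    -0.081] F [-0.2  0.4 -0.4] w 0.002
```

View pics/both5.png

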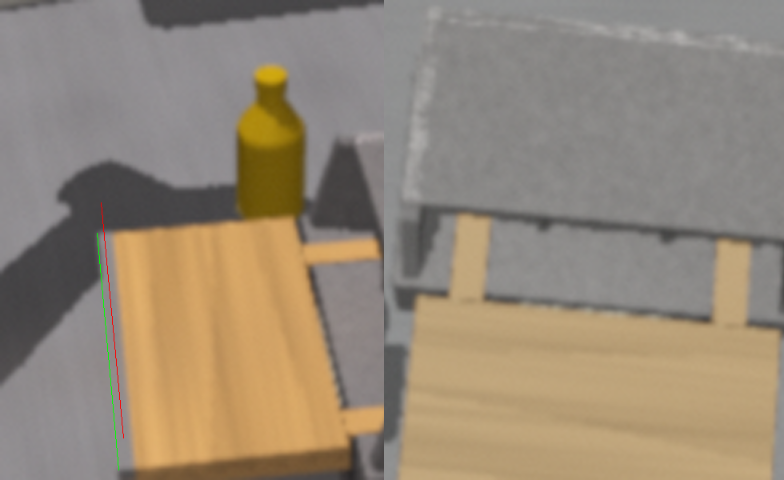

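View pics/scene_full5.png

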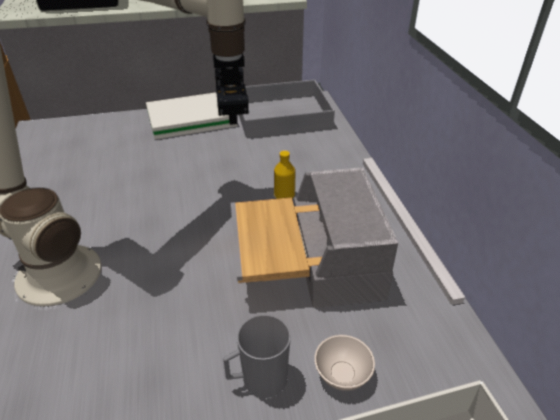

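The flap's edge lies on the predicted level line (green, 1.833 rad). The pitcher, bowl and bottle are where they were. One idle call to let it settle, then I'll hand in.

```bash
python3 -m crank '[[0,0,0,0,0],[0,0,0,0,0],[0,0,0,0,0],[0,0,0,0,0],[0,0,0,0,0],[0,0,0,0,0],[0,0,0,0,0],[0,0,0,0,0],[0,0,0,0,0],[0,0,0,0,0]]'
python3 - <<'E'
import cv2,numpy as np
from plant import cams,ticket
d=cams.snapshot("scene")["pixels"][:,:,::-1];a=cv2.imread("pics/scene_full5.png");b=cv2.imread("pics/scene0.png")
print("flap change",cv2.absdiff(d,a)[190:285,228:310].mean(),"pitcher/bowl change",cv2.absdiff(d,b)[315:400,222:380].mean(),"bottle",cv2.absdiff(d,b)[150:190,272:296].mean())
print(ticket.finish_job())
E
```

```text
clock: 19.2
eef_pos: [0.4814, 0.2074, 0.3242]
tcp_rot: [3.142, 0.0, -0.079]
contact_force: [-0.4, 0.9, -0.0]
width: 0.002
flap change 0.7404792468977321 pitcher/bowl change 0.9008190618019359 bottle 1.7722222222222221
the job is handed in; nothing more can be done
None
```

I pulled both supports out to their stops (about 112 mm of tool travel each), then pushed the flap forward from behind with the closed fingers until it lay down. I moved the arm clear and handed the job in at about 19 s of the 64 s.

- **Flap:** its edge matched the line predicted for level (1.833 rad) in the scene picture. It did not change between two pictures more than a second apart. Near the end it sank slightly ahead of the finger; I had no direct reading of its speed then.
- **Pitcher, bowl and bottle:** their image areas match the first picture, apart from noise-level differences.
- **Drawer:** it was shut in the last picture that showed it, before the flap came down. The level flap now hides it, so I could not check it again, but the tool never went near it.

No check failed or disagreed.

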